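# Return a storage case to its labelled bay

## Robot

A 6-joint arm with a two-finger parallel gripper is mounted at the origin on the work surface. World frame = base frame: x ahead of the robot, y to its left, z up, the work surface at z = 0. Lengths are in m, angles in rad, forces in N, time in s.
With the tool pointing down it reaches from about 0.35 to 0.725 m from the base axis. Payload 6 kg.
Tool frame: the origin (TCP) lies midway between the tips of the shut fingers; the grasp point (between the pads) lies behind it (env.tcp_to_grasp is the z of the grasp point in the tool frame, in m); z points along the fingers, y is the line along which they close (so a half turn about z gives the same grasp; the last joint's range is limited). The gripper opens to 85 mm and grips with 20 to 120 N. Pads are 22 mm wide; open, the fingers measure 114 mm over their backs; the gripper's body (76 mm by 85 mm) begins 54 mm behind the grasp point. The pads swing forward as they close: fully open they stand 13 mm farther back than shut.
Start: joints at [-0.926, 0.04, 0.085, 0, -1.615, -0.334], TCP at [0.184, -0.571, 0.231] pointing down, gripper open.
Joint ranges: [-2.56, 2.56], [-1.29, 2.01], [-1.08, 1.49], [-3.29, 1.98], [-2.81, -0.18], [-2.99, 2.99]. Speed limits (rad/s): [2.57, 2.57, 3.01, 3.14, 3.14, 3.14].

## Interface

Orientations are given as a unit quaternion [x, y, z, w].
In Python, from bench import env, kinematics, read_camera, get_calibration, telemetry gives the robot as it stands. The module is installed in compiled form; this text tells all that it offers. Calls block until the motion is done:
- env.reach(position, orientation): joint-space move of the TCP to a pose.
- env.line_to(position, orientation=None, speed=0.15): straight line of the TCP; orientation=None keeps the orientation; speed is the mean speed in m/s.
- env.set_joints(angles): joint-space move.
- env.open_jaws() and env.gripper_close(squeeze=None): open the fingers fully, or close them until they stop; squeeze is the grip in N (None keeps the last).
- env.sleep(seconds).
- kinematics.solve_ik(position, orientation): joint angles nearest the present ones, or None.
- read_camera(name): name is "side" or "top" or "wrist"; returns the picture (384x512x3 uint8, red, green, blue); there is no depth.
- get_calibration(name): a dict with "K" (3x3 intrinsics, pixels), "position" and "orientation" of the camera in the world. Camera axes: x right, y down, z forward; pixel columns grow to the right and rows downward; lengths in m; the calibration is good to about 2 mm. A picture is of the moment at which its call begins: read the wrist's pose just before it. get_calibration takes no time and is no camera call; for the wrist camera it gives the pose at the moment of the call.
A pose or a line that the arm cannot do raises env.PlanningError and nothing moves.
- env.job_done(): hands the job in; it is judged then, once.
Readings, each from a call of its own:
- telemetry.read_time(): time.
- telemetry.read_joint_pos(): joint angles.
- telemetry.read_qvel(): joint speeds.
- telemetry.read_joint_efforts(): joint torques, N m.
- telemetry.read_ee_pos(): TCP position.
- telemetry.read_orientation(): TCP orientation.
- telemetry.read_contact_force(): force on the tool from outside, world axes, zero at the start.
- telemetry.read_torque(): the same for the moment, N m.
- telemetry.read_opening(): finger opening in m.
- telemetry.read_grasp_force(): force on a finger pad.
Only numpy, scipy, OpenCV 4.12 (cv2) and the standard library are available. Lean on these libraries where they do the work, as an engineer would, in place of code of your own. Each camera call takes 0.05 s, during which the arm holds its last target. There are 200 camera calls.

## Task

Three green storage cases belong in the three bays of the steel rack; each bay's tilted white card shows the same number of black bars as its case. Return the medium-thick case, the one with two bars, to the empty bay with two bars: stand it upright on the bay's floor, set down rather than dropped, and let go. Leave the slim one-bar case and the wide three-bar case where they are.

Things in the scene. Friction and masses are not known exactly. Their poses are not given: they have to be found in the camera images.
- medium_mid (a point): green cardboard storage case with a dark lid seam, an upright rigid block 110 mm long (its x), 42 mm thick (its y) and 90 mm tall, with white labels bearing two black bars on its top and both ends; this point is its centre, 45 mm above its underside; z up. It stands loose on the table, turned up to 35 degrees either way; about 0.25 to 0.5 kg. It may go into its bay either way round.
- bay_two_floor (a point): the right bay: a fixed grey open tray with a white card of two black bars tilted up beyond its +x end, one of three like trays side by side (108 mm from centre to centre along y) on a low steel board. This point is the centre of its inner floor, 15 mm above the table. The inside is 136 mm long (x) by 70 mm wide (y); the 3 mm walls rise 19 mm above the floor. The card reaches 32 mm above the floor and 121 mm from the centre along +x. z up. The order of the bays changes.
- slim_mid (a point): green cardboard storage case with a dark lid seam, an upright rigid block 110 mm long (its x), 28 mm thick (its y) and 90 mm tall, with white labels bearing one black bar on its top and both ends; this point is its centre, 45 mm above its underside; z up. It already stands in its own bay. To be left alone.
- wide_mid (a point): green cardboard storage case with a dark lid seam, an upright rigid block 110 mm long (its x), 56 mm thick (its y) and 90 mm tall, with white labels bearing three black bars on its top and both ends; this point is its centre, 45 mm above its underside; z up. It stands loose on the table near the medium case. To be left alone.
Things that resemble listed ones, but are neither listed nor needed, are in the scene too. What is shaped like the part that bears medium_mid but orange or red is not meant.

How it is judged:
At the end, for the whole second after the job is handed in: The medium case stands at rest in the two-bar bay: its centre within 22 mm of the bay's centre as seen from above and 38 to 51 mm above the bay's floor, leaning less than 0.12 rad (7 degrees) (horizontal distance between medium_mid and bay_two_floor below 0.022 m and z of medium_mid in the frame of bay_two_floor between 0.038 and 0.051 m and angle between medium_mid's own z axis and vertical below 0.12 rad and linear speed of medium below 0.02 m/s); the robot touches nothing.
It fails at once if the slim case is moved by more than 25 mm (distance of slim_mid from where it was at the start of the episode above 0.025 m).
It fails at once if the wide case is moved by more than 25 mm (distance of wide_mid from where it was at the start of the episode above 0.025 m).
It fails at once if the medium case is dropped or thrown: faster than 0.65 m/s (a fall of some 20 mm) out of the fingers (linear speed of medium above 0.65 m/s and contact force between the fingers and medium below 0.05 N).
It also fails if it takes over 35 s, if anything falls off the work surface, if the arm or the gripper's body presses on something with over 40 N, if the wrist force passes 120 N, or if a joint passes its speed limit or range.

## Working session

There is one attempt and no reset: what is moved stays moved. The work goes in short steps, each a Python script; the robot and the scene stay as the last script left them, time stands still between calls to the robot, and variables do not carry over. Pictures are saved under pics/ and viewed, at most 10 in all, crops included, and the job is handed in when it is done.

```bash
mkdir -p pics
python3 - <<'E'
from bench import env, kinematics, read_camera, get_calibration, telemetry
import cv2,numpy as np
for n in("top","side"):
    im=read_camera(n);cv2.imwrite(f"pics/{n}0.png",im[:,:,::-1])
    c=get_calibration(n);print(n,{k:np.round(v,4).tolist() for k,v in c.items()})
c=get_calibration("wrist");print({k:np.round(v,4).tolist() for k,v in c.items()})
print(telemetry.read_time(),env.tcp_to_grasp,telemetry.read_orientation(),telemetry.read_opening())
E
```

```text
top {'K': [[430.7768, 0.0, 260.4925], [0.0, 430.7768, 187.968], [0.0, 0.0, 1.0]], 'position': [0.3638, -0.0737, 1.4576], 'orientation': [0.7173, -0.696, 0.029, -0.0136]}
side {'K': [[382.5788, 0.0, 254.2572], [0.0, 382.5788, 194.5674], [0.0, 0.0, 1.0]], 'position': [0.0676, -1.0401, 0.8794], 'orientation': [0.8856, -0.1683, 0.0771, -0.4259]}
{'K': [[269.8543, 0.0, 253.9208], [0.0, 269.8543, 196.1508], [0.0, 0.0, 1.0]], 'position': [0.1079, -0.5953, 0.373], 'orientation': [0.5823, 0.7978, 0.1262, 0.0917]}
0.1 -0.0187 [-1.54772337e-01  9.87949822e-01  7.95765313e-04 -1.99689162e-04] 0.08532796398241534
```

View pics/top0.png

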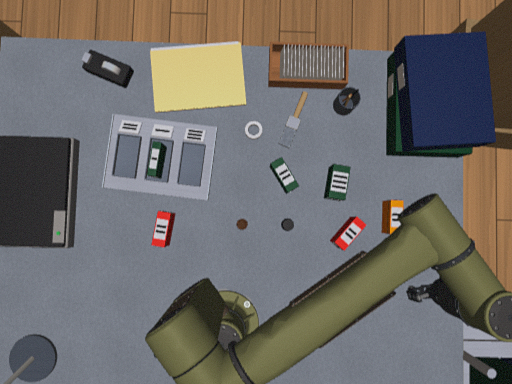

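View pics/side0.png

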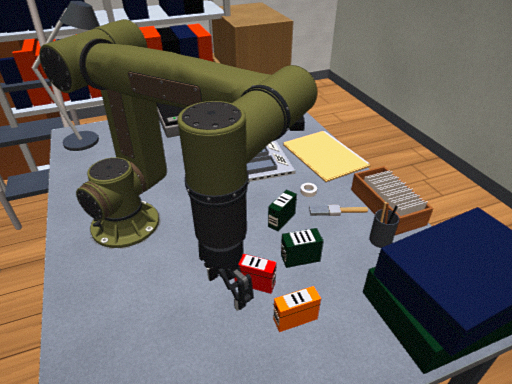

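The top view shows a green case at (284,175), the wide three-bar case at (338,182), and the rack at about (160,160) with the slim case in its middle bay. I'll enlarge it to read the bars and get the contours.

```bash
cat > h.py <<'E'
import cv2,numpy as np
from scipy.spatial.transform import Rotation as R
def cast(c,uv,z):
    uv=np.atleast_2d(uv).astype(float)
    d=np.c_[uv,np.ones(len(uv))]@np.linalg.inv(c["K"]).T
    d=R.from_quat(c["orientation"]).apply(d); p=np.array(c["position"])
    return p+d*((z-p[2])/d[:,2])[:,None]
def green(im):
    h=cv2.cvtColor(im,cv2.COLOR_RGB2HSV)
    return cv2.inRange(h,(50,110,15),(85,255,140))
def q_down(a):  # tool z down, tool y axis along angle a
    y=np.array([np.cos(a),np.sin(a),0]);z=np.array([0,0,-1.]);x=np.cross(y,z)
    return R.from_matrix(np.c_[x,y,z]).as_quat()
E
python3 - <<'E'
from h import *
from bench import get_calibration
im=cv2.imread("pics/top0.png");c=get_calibration("top")
a=cv2.resize(im[105:205,95:225],None,fx=4,fy=4,interpolation=cv2.INTER_CUBIC)
b=cv2.resize(im[140:215,260:360],None,fx=2.6,fy=2.6,interpolation=cv2.INTER_CUBIC)
o=np.zeros((400,790,3),np.uint8);o[:a.shape[0],:a.shape[1]]=a;o[:b.shape[0],525:525+b.shape[1]]=b
cv2.imwrite("pics/z.png",o)
m=green(im[:,:,::-1].copy())
for k in cv2.findContours(m,0,2)[0]:
    if 100<cv2.contourArea(k)<1500:
        r=cv2.minAreaRect(k);print(r,cast(c,[r[0]],.09).round(3))
hsv=cv2.cvtColor(im,cv2.COLOR_BGR2HSV)
for p in[(160,115),(125,160),(193,165),(145,185),(105,180),(230,180)]:print(p,hsv[p[1],p[0]])
E
```

```text
((414.91461181640625, 135.2130889892578), (104.6475830078125, 57.2266960144043), 41.82017135620117) [[ 0.633 -0.596  0.09 ]]
(160, 115) [111  33 132]
(125, 160) [110  45 125]
(193, 165) [111  41 123]
(145, 185) [123  17 167]
(105, 180) [120  21 171]
(230, 180) [111  25 131]
```

View pics/z.png

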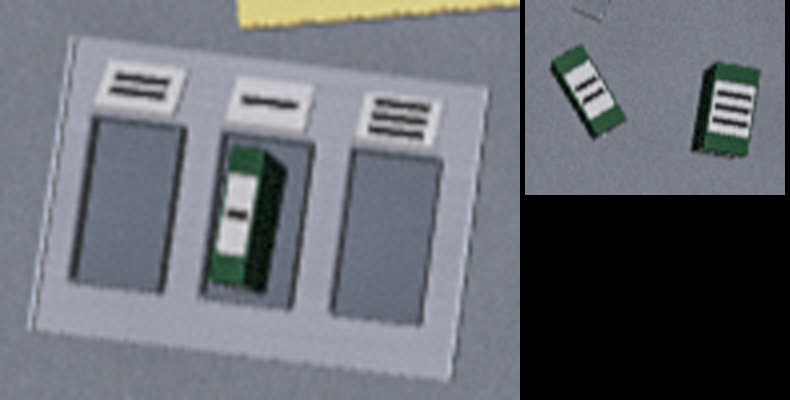

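The left bay, at about (127,156), has the two-bar card and the two-bar case is at (284,175). Next I'll compute coarse poses and hover for a wrist look.

```bash
cat >> h.py <<'E'
def rect_dirs(c,r,z):
    """centre and yaw (mod pi) of long side of minAreaRect cast to plane z, plus sizes"""
    b=cast(c,cv2.boxPoints(r),z)[:,:2]; e0=b[1]-b[0]; e1=b[2]-b[1]
    l,s=(e0,e1) if np.hypot(*e0)>np.hypot(*e1) else (e1,e0)
    return b.mean(0),np.arctan2(l[1],l[0])%np.pi,np.hypot(*l),np.hypot(*s)
def blob(mask,seed):
    """blob nearest to seed pixel -> minAreaRect"""
    ks=[k for k in cv2.findContours(mask,0,2)[0] if cv2.contourArea(k)>60]
    return min((cv2.minAreaRect(k) for k in ks),key=lambda r:np.hypot(r[0][0]-seed[0],r[0][1]-seed[1]))
E
python3 - <<'E'
from h import *
from bench import env,kinematics,get_calibration,read_camera,telemetry
im=cv2.imread("pics/top0.png");c=get_calibration("top")
hsv=cv2.cvtColor(im,cv2.COLOR_BGR2HSV)
w=cv2.inRange(hsv,(0,0,175),(180,45,255)); w=cv2.morphologyEx(w,cv2.MORPH_CLOSE,np.ones((5,5)))
r=blob(w,(284.6,174.5));M=rect_dirs(c,r,.09);print("med",r,M)
d=cv2.inRange(hsv,(0,0,0),(180,255,145)); d[:, :100]=0
r=blob(d,(127,156));B=rect_dirs(c,r,.034);print("bay",r,B)
np.savez("top.npz",m=M[0],my=M[1],b=B[0],by=B[1])
# hover over medium, choose half turn
best=None
for a in(M[1]+np.pi/2,M[1]-np.pi/2):
    for nm,p,q in(("m",M[0],q_down(a)),("b",B[0],q_down(B[1]+a-M[1]))):
        for z in(.06,.2,.25): 
            j=kinematics.solve_ik([*p,z],q);print(nm,round(a,2),z,None if j is None else np.round(j,2))
E
```

```text
med ((284.4706115722656, 174.1176300048828), (18.864843368530273, 10.975909233093262), 59.036251068115234) (array([ 0.4933213 , -0.17746903]), np.float64(0.5664238284197216), np.float64(0.060290500619657905), np.float64(0.035217967976663204))
bay ((305.5, 191.5), (383.0, 411.0), 90.0) (array([ 0.46016099, -0.26010861]), np.float64(1.611737507423697), np.float64(1.4050631373335238), np.float64(1.288104069661806))
m 2.14 0.06 [ 0.04 -0.12 -0.38  0.   -1.31 -1.04]
m 2.14 0.2 [ 0.04 -0.16 -0.17  0.   -1.57 -1.04]
m 2.14 0.25 [ 0.04 -0.16 -0.07  0.   -1.66 -1.04]
b 2.14 0.06 [-0.13 -0.1  -0.37  0.   -1.3   0.17]
b 2.14 0.2 [-0.13 -0.15 -0.16  0.   -1.57  0.17]
b 2.14 0.25 [-0.13 -0.15 -0.06  0.   -1.66  0.17]
m -1.0 0.06 [ 0.04 -0.12 -0.38  0.   -1.31  2.1 ]
m -1.0 0.2 [ 0.04 -0.16 -0.17  0.   -1.57  2.1 ]
m -1.0 0.25 [ 0.04 -0.16 -0.07  0.   -1.66  2.1 ]
b -1.0 0.06 [-0.13 -0.1  -0.37  0.   -1.3  -2.97]
b -1.0 0.2 [-0.13 -0.15 -0.16  0.   -1.57 -2.97]
b -1.0 0.25 [-0.13 -0.15 -0.06  0.   -1.66 -2.97]
```

Run:
```python
from h import *
from bench import env,kinematics,get_calibration,read_camera,telemetry
im=cv2.imread("pics/top0.png");c=get_calibration("top")
hsv=cv2.cvtColor(im,cv2.COLOR_BGR2HSV)
roi=np.zeros(hsv.shape[:2],np.uint8)
P=np.array([(93,112),(193,120),(169,300),(63,291)])/4+[95,105]
cv2.fillPoly(roi,[np.round(P).astype(int)],255)
d=cv2.inRange(hsv,(0,0,0),(180,255,148))&roi
r=blob(d,(127,156));b,by,L,W=rect_dirs(c,r,.034);print("bay",r,b,by,L,W)
T=np.load("top.npz");m,my=T["m"],float(T["my"])
if by>np.pi/2: by-=np.pi
np.savez("top.npz",m=m,my=my,b=b,by=by)
for z in(.06,.2,.25):
    for da in(np.pi/2,-np.pi/2):
        j=kinematics.solve_ik([*b,z],q_down(by+da));print(z,da,None if j is None else np.round(j,2))
# hover: camera offset in tool frame -> put the camera roughly over the case
cw=get_calibration("wrist");Rt=R.from_quat(telemetry.read_orientation())
off=Rt.inv().apply(np.array(cw["position"])-telemetry.read_ee_pos());print("cam off",off, "fwd in tool",(Rt.inv()*R.from_quat(cw["orientation"])).as_matrix()[:,2])
env.reach([*m,.22],q_down(my+np.pi/2))
cw=get_calibration("wrist");im=read_camera("wrist");cv2.imwrite("pics/w1.png",im[:,:,::-1])
np.savez("w1.npz",**cw);print(telemetry.read_time(),telemetry.read_ee_pos())
```

```text
bay ((126.54998779296875, 155.64999389648438), (25.031579971313477, 44.12346267700195), 8.130102157592773) [0.54358735 0.3419951 ] 3.0509292615081893 0.14627748081472952 0.08258480556707717
0.06 1.5707963267948966 [ 0.87  0.2  -0.06  0.   -1.32 -2.53]
0.06 -1.5707963267948966 [ 0.87  0.2  -0.06  0.   -1.32  0.61]
0.2 1.5707963267948966 [ 0.87  0.15  0.15  0.   -1.57 -2.53]
0.2 -1.5707963267948966 [ 0.87  0.15  0.15  0.   -1.57  0.61]
0.25 1.5707963267948966 [ 0.87  0.16  0.24  0.   -1.66 -2.53]
0.25 -1.5707963267948966 [ 0.87  0.16  0.24  0.   -1.66  0.61]
cam off [ 0.07942353  0.00020315 -0.142647  ] fwd in tool [-0.30826211 -0.00128426  0.95130059]
1.9667 [ 0.4931101  -0.1782503   0.22002349]
```

View pics/w1.png

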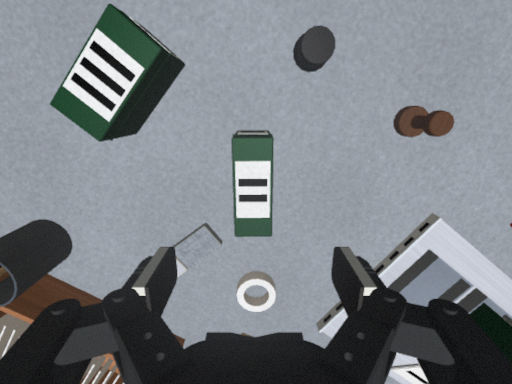

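The wrist view shows the two-bar case at (253,185), aligned with the fingers. The surroundings are clear, with only a low ring and a brush nearby. I'll refine on its white label and grasp.

Run:
```python
from h import *
from bench import env,kinematics,get_calibration,read_camera,telemetry
im=cv2.imread("pics/w1.png");c=dict(np.load("w1.npz"));T=np.load("top.npz")
hsv=cv2.cvtColor(im,cv2.COLOR_BGR2HSV)
w=cv2.inRange(hsv,(0,0,200),(180,45,255)); w=cv2.morphologyEx(w,cv2.MORPH_CLOSE,np.ones((13,13)))
r=blob(w,(253,188));m,my,L,W=rect_dirs(c,r,.09);print(r,m,my,L,W,T["m"],T["my"])
g=green(im[:,:,::-1].copy()); g=cv2.morphologyEx(g|w,cv2.MORPH_OPEN,np.ones((5,5)))
print("green",(r2:=blob(g,(253,188))),rect_dirs(c,r2,.09))
if W<.03 or W>.05 or abs(L-.06)>.02: raise SystemExit("bad")
q=q_down(my+np.pi/2); zt=.055+env.tcp_to_grasp  # grasp point at z=.055
env.reach([*m,.17],q)
env.line_to([*m,zt],q,speed=.12)
env.gripper_close(squeeze=50)
print(telemetry.read_opening(),telemetry.read_grasp_force(),telemetry.read_ee_pos())
np.savez("grip.npz",m=m,my=my)
env.line_to([*m,zt+.12],speed=.12)
print(telemetry.read_opening(),telemetry.read_contact_force(),telemetry.read_time())
```

```text
((252.0, 189.0), (56.0, 34.0), 90.0) [ 0.49595715 -0.17884167] 0.5815939333401429 0.061535073922922276 0.0346536949783118 [ 0.4933213  -0.17746903] 0.5664238284197216
green ((252.0, 189.0), (56.0, 34.0), 90.0) (array([ 0.49595715, -0.17884167]), np.float64(0.5815939333401429), np.float64(0.061535073922922276), np.float64(0.0346536949783118))
0.04174275927364722 38.926591873168945 [ 0.49601648 -0.17878399  0.03669686]
0.041406035367664004 [-0.09098111  0.225889   -3.48139893] 5.1833
```

The case is held at 41.4 mm. I'll carry it beside the bay for a closer look.

Run:
```python
from h import *
from bench import env,kinematics,get_calibration,read_camera,telemetry
T=np.load("top.npz");b=T["b"];by=float(T["by"]); by-= np.pi if by>np.pi/2 else 0
q=q_down(by+np.pi/2) if False else q_down(by-np.pi/2+np.pi)
p=telemetry.read_ee_pos(); env.line_to([*p[:2],.24],speed=.2)
def tr(a):
    j=kinematics.solve_ik([b[0]+.03,b[1]-.14,.24],q_down(a)); return j
for a in(by+np.pi/2,by-np.pi/2):print(a,tr(a))
a=min((a for a in(by+np.pi/2,by-np.pi/2) if tr(a) is not None),key=lambda a:abs(tr(a)[5]))
env.reach([b[0]+.03,b[1]-.14,.24],q_down(a))
cw=get_calibration("wrist");im=read_camera("wrist");cv2.imwrite("pics/w2.png",im[:,:,::-1])
np.savez("w2.npz",a=a,**cw);print(telemetry.read_time(),telemetry.read_ee_pos(),telemetry.read_opening())
```

```text
1.4801329347132928 [ 0.66763312  0.06288052  0.12419992  0.         -1.63211573 -2.32909284]
-1.6614597188765003 [ 0.66763312  0.06288052  0.12419992  0.         -1.63211573  0.81249981]
7.4167 [0.57365158 0.20122316 0.23973412] 0.04176103546251468
```

View pics/w2.png

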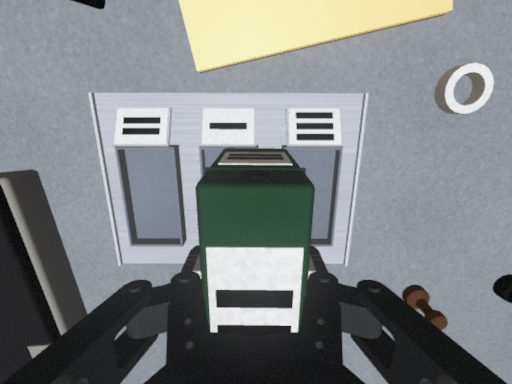

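The bay with the two-bar card is in clear view on the left: its opening runs from about (118,146) to (184,245). The slim case is hidden behind the held case. I'll cast the bay's rim contour onto z = 0.034.

Run:
```python
from h import *
im=cv2.imread("pics/w2.png");c=dict(np.load("w2.npz"));T=np.load("top.npz")
hsv=cv2.cvtColor(im,cv2.COLOR_BGR2HSV)
print([hsv[y,x].tolist() for x,y in((155,200),(110,200),(190,150),(155,255),(122,180),(155,242))])
for th in(120,130,140,150,160):
    d=cv2.inRange(hsv,(0,0,0),(180,255,th)); roi=np.zeros_like(d)
    cv2.fillPoly(roi,[np.array([(112,146),(190,146),(192,250),(124,250)])],255)
    d=cv2.morphologyEx(d&roi,cv2.MORPH_CLOSE,np.ones((5,5)))
    d=cv2.morphologyEx(d,cv2.MORPH_OPEN,np.ones((5,5)))
    k=max(cv2.findContours(d,0,2)[0],key=cv2.contourArea)
    P=cast(c,k[:,0],.034)[:,:2]
    r=cv2.minAreaRect((P*1000).astype(np.float32));print(th,cv2.boundingRect(k),r)
h=cast(c,[(118,146),(180,146),(184,245),(130,245)],.034);print(h.round(4),h.mean(0),T["b"],T["by"])
# board front and back edges for yaw
e=cast(c,[(93,93),(367,94)],.015);print("yaw edge",np.arctan2(*(e[1]-e[0])[[1,0]])+np.pi/2)
```

```text
[[109, 36, 154], [105, 4, 129], [111, 19, 214], [113, 16, 205], [108, 29, 105], [98, 14, 73]]
120 (118, 149, 67, 96) ((547.799560546875, 341.8885803222656), (76.48468017578125, 135.98544311523438), 84.49592590332031)
130 (117, 147, 69, 98) ((549.034423828125, 340.75897216796875), (79.54518127441406, 138.51974487304688), 84.60099029541016)
140 (117, 147, 69, 98) ((548.91943359375, 340.7187194824219), (79.96060943603516, 138.55824279785156), 84.41377258300781)
150 (116, 146, 70, 99) ((549.7211303710938, 340.9917297363281), (80.53102111816406, 139.9829559326172), 84.49961853027344)
160 (116, 146, 70, 100) ((548.947509765625, 341.3454895019531), (81.31342315673828, 141.5831756591797), 84.5051040649414)
[[0.6227 0.3708 0.034 ]
 [0.6153 0.292  0.034 ]
 [0.4751 0.3113 0.034 ]
 [0.4824 0.3887 0.034 ]] [0.54887265 0.34071635 0.034     ] [0.54358735 0.3419951 ] -0.09066339208160379
yaw edge -0.09651786207293944
```

Run:
```python
from h import *
from bench import env,kinematics,get_calibration,read_camera,telemetry
T=dict(np.load("w2.npz"));a=float(T["a"]);b=np.array([.548,.3435]);yaw=-.094
q=min((q_down(yaw+s*np.pi/2) for s in(1,-1)),key=lambda q:-abs(np.dot(q,telemetry.read_orientation())))
env.line_to([*b,.2],q,speed=.15)
env.line_to([*b,.062],speed=.12)
env.sleep(.2);f0=telemetry.read_contact_force()[2];z=.062;print("f0",f0)
while z>.050:
    z-=.001;env.line_to([*b,z],speed=.03);f=telemetry.read_contact_force()[2]
    if f-f0>2.5:break
print("contact",z,f,telemetry.read_ee_pos(),telemetry.read_time())
env.sleep(.2);env.open_jaws();env.sleep(.3)
env.line_to([*b,.2],speed=.15)
cw=get_calibration("wrist");im=read_camera("wrist");cv2.imwrite("pics/w3.png",im[:,:,::-1])
np.savez("w3.npz",**cw);print(telemetry.read_time(),telemetry.read_contact_force())
w=cv2.inRange(cv2.cvtColor(im,cv2.COLOR_RGB2HSV),(0,0,200),(180,45,255));w=cv2.morphologyEx(w,cv2.MORPH_CLOSE,np.ones((13,13)))
print(rect_dirs(cw,blob(w,(253,188)),.105))
```

```text
f0 -3.070999381492965
contact 0.05099999999999999 1.7202714310181162 [0.54816525 0.34357136 0.05175194] 12.8083
15.0083 [-0.03114135 -0.45741274 -0.18007565]
(array([0.56982707, 0.25544181]), np.float64(1.4763131898170876), np.float64(0.2531815940040807), np.float64(0.19031696599668932))
```

View pics/w3.png

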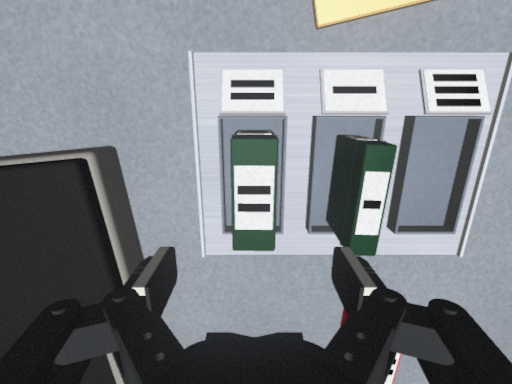

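The two-bar case stands upright at (254,190) inside the two-bar bay, with a gap on both sides. The slim case still stands in its bay, and the gripper is clear.

Run:
```python
from bench import env,telemetry
print(env.job_done(),telemetry.read_time())
```

```text
the job is handed in; nothing more can be done
the job is handed in; nothing more can be done
```

I set the two-bar case down upright in the two-bar bay, released it and handed the job in at about 15 s; the final wrist picture showed it inside the bay walls, but no verdict came back.

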